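# Cull the bent strap plate and press the batch

### The arm

A 6-joint arm with a two-finger parallel gripper is mounted at the origin on the work surface. World frame = base frame: x ahead of the robot, y to its left, z up, the work surface at z = 0. Lengths are in m, angles in degrees, forces in N, time in s.
With the tool pointing down it reaches from about 0.25 to 0.725 m from the base axis. Payload 9.7 kg.
Tool frame: the origin (TCP) lies midway between the tips of the shut fingers; the grasp point (between the pads) lies bot.hold_point_z behind it (bot.hold_point_z is the distance from the TCP to the grasp point, in m); z points along the fingers, y is the line along which they close (so a half turn about z gives the same grasp; the last joint's range is limited). The gripper opens to 85 mm and grips with 20 to 120 N. Pads are 22 mm wide; open, the fingers measure 114 mm over their backs; the gripper's body (76 mm by 85 mm) begins 54 mm behind the grasp point. The pads swing forward as they close: fully open they stand 13 mm farther back than shut.
Start: joints at [-76.604, 4.979, 10.078, 95.1, 0, 90], TCP at [0.127, -0.535, 0.231] pointing down, gripper open.
Joint ranges: [-179.16, 179.16], [-48.56, 103.87], [-65.8, 70.77], [-126.05, 130.52], [-82.76, 87.17], [-180, 180]. Speed limits (degrees/s): [127.2, 127.2, 147.25, 180, 180, 180].

### API

Orientations are given as [roll, pitch, yaw] about the fixed x, y, z axes, in that order (R = Rz(yaw) Ry(pitch) Rx(roll)).
In Python, from workcell import bot, camera, camera_model, ticket gives the robot as it stands.
- The arm moves only by the tool send_rows, never from a script. Its argument "targets" is text: rows parted by semicolons, each of 5 numbers parted by spaces: the shift along the tool's x, y, z in mm, then the turn about the tool's z in degrees, then the closure in counts, from 0 (fully open) to 255 (shut). A call has 1 to 20 rows; each row is the pose to reach, as a shift and turn from the pose commanded when the call began, along the tool's axes at that moment; what a row does not reach only later rows make up. A row lasts 1/8 s, in which the tool goes at most 62.5 mm and 10.7 degrees, less where a joint would pass 70% of its speed; a pose out of reach is approached as far as the arm can. A call with a gripper value outside its range is refused whole. The fingers move at their own pace and stop on an object; "newtons" is the grip in N (left out, the last holds). Time passes only in rows, so rows that repeat a pose let the fingers close. It gives the time, the measured TCP pose, the force, the opening and the grip force at its end, in the units of the state.
- bot.get_obs(): the state, without advancing time (a new reading comes with each control period).
- camera(name): name is "side" or "top"; returns the picture (400x640x3 uint8, blue, green, red); there is no depth.
- camera_model(name): a dict with "K" (3x3 intrinsics, pixels), "dist_coeffs" ([k1, k2, p1, p2, k3] as OpenCV has them; the pictures are not rectified), "pose" (4x4, takes a point from camera to world coordinates). Camera axes: x right, y down, z forward; pixel columns grow to the right and rows downward; lengths in m; the calibration is good to about 2 mm. A picture is of the moment at which its call begins. camera_model takes no time and is no camera call.
- ticket.job_done(): hands the job in; it is judged then, once.
The state is a dict: "time": time; "q": joint angles; "qd": joint speeds; "joint_efforts": joint torques, N m; "ee_pos": TCP position; "tcp_rot": TCP orientation; "wrist_force": force on the tool from outside, world axes, zero at the start; "torque": the same for the moment, N m; "opening": finger opening in m; "grasp_force": force on a finger pad.
Only numpy, scipy, OpenCV 4.12 (cv2) and the standard library are available. Lean on these libraries where they do the work, as an engineer would, in place of code of your own. Each camera call takes 0.05 s, during which the arm holds its last target. There are 200 camera calls.

### The job

One of the four brass strap plates on the drawn-out tray of the hand press has an end bent up: pick it out and put it in the open steel scrap box, leaving the three flat plates on the tray and the other things on the bench where they are. Push the tray (it has a knob in front) fully home under the press head, and bring the side lever down past its first two clicks to the third and last, so that the pad bears on the three plates. Finish while still holding the lever down at the third click against its return spring: do not let go of it.

Things in the scene. Friction and masses are not known exactly. Their poses are not given: they have to be found in the camera images.
- shaft (a point): fixed point on the axis of the press's cross shaft, about which the side lever turns, level across with the middle of the hand grip. x points to the press's rear (the way the tray slides home), y to its left, z up. The press is 310 mm wide; seen from this point its head's front is 48 mm forward (-x), top 43 mm up, its right cheek 89 mm to the left, the lever's flat bar 62 mm to the left.
- grip (a point): middle (on the axis) of the lever's black hand grip: a level round bar 24 mm thick, 110 mm long along the press's y axis, free all round; the lever's flat steel bar joins it at its inner (left, +y) end. 220 mm from shaft, 325 mm above the bench at rest. Its axes turn with the lever. Raised, it stands in the way of an arm reaching across the press's right side.
- lever (a joint): lever angle a, rad: 0 at rest, 60 deg above level to the front; grows as the grip comes down. Grip from shaft: x = -220 mm*cos(1.047-a), z = 220 mm*sin(1.047-a). A spring returns it to 0 from anywhere; clicks at 0.31, 0.63, 0.95, stiffest just before each (0.15, 0.47, 0.79); solid stop at 1.02. 5 to 13 N at the grip, about 8 N to hold at the third; no click holds it by itself.
- tray_knob (a point): middle of the black upright round knob (17 mm thick from 20 to 47 mm above the tray's underside, this point 33 mm above it, 69 mm above the bench) on the front tongue of the tray; free on all sides and above. Moves with the tray.
- tray (a joint): how far the tray is pushed in, m: 0 fully drawn out, 0.120 fully home against its stop; slides along the x axis of shaft, 2 to 3 N, and stays where it is left.
- tray_floor (a point): middle of the upper face of the tray's floor, 40 mm above the bench; the tray is 90 mm (along its slide) by 220 mm, with a rim 7 mm high.
- bent (a point): the odd plate: brass strip 20 mm wide, 5 mm thick, one end bent up 60 degrees so that it stands 22 mm high. This point is the middle (half-way through the thickness) of its flat part, which is 38 mm long along its own x axis; the bent end is at its +x and spans 11 mm more. About 45 g.
- flat_a (a point): centre of a flat brass strap plate, 60 mm long (own x), 20 mm wide (own y), 5 mm thick, two holes; 45 g. The plates lie in a row across the tray, 46 mm apart, long sides along the slide, in any order.
- flat_b (a point): centre of a second, equal flat plate
- flat_c (a point): centre of a third, equal flat plate
- scrap: open steel scrap box, 110 mm (own x) by 130 mm (own y), 40 mm high, wall and floor 3 mm, fixed to the bench, to the left or right of the press; origin at the middle of its underside
- pad: rubber pressure pad, 72 by 205 mm, under the press head; origin at the middle of its underside; it comes down as the lever does, meets 5 mm plates at about 0.82 rad of lever angle and is sprung
- jar: closed amber glass jar, 60 mm wide, 75 mm high, loose, on the other side of the press from the scrap box; origin under its middle
- mallet: wooden-handled hammer, 240 mm, lying on the bench near the robot; origin under its middle
- awl: awl with dark wooden handle, 150 mm long, lying on the bench to the right of the press, under the lever's grip; origin under its middle
- glue: white glue bottle, 150 mm high, at the back left; origin under its middle
- calculator: grey desk calculator, 150 by 95 by 19 mm, at the front right; origin under its middle
- tape: blue tape dispenser, 150 mm long, 108 mm high, at the back right; origin under its middle
Mind the look-alikes: they are no part of the job. Leave any red look-alike of the scrap alone.

How it is judged:
By the outcome, as a careful person would: the job done as asked, in the order asked, and still so for the second after the job is handed in, while the arm keeps its last pose, push and grip.
It also fails if it takes over 72 s, if anything falls off the work surface, if the arm or the gripper's body presses on something with over 40 N, if the wrist force passes 120 N, or if a joint passes its speed limit or range.

## Working session

There is one attempt and no reset: what is moved stays moved. The work goes in short steps, Python scripts to look and compute and a tool call to move; the robot and the scene stay as the last step left them, time stands still between calls to the robot, and variables do not carry over. Pictures are saved under pics/ and viewed, at most 10 in all, crops included, and the job is handed in when it is done.

Besides the shell and the picture viewer there is one more tool, called after ">>>" as name(argument=value, ...) on one line, values as JSON. send_rows: Moves the arm, as the interface text tells. Its arguments: {"type":"object","properties":{"targets":{"type":"string"},"newtons":{"type":"number"}},"required":["targets"]}

```bash
mkdir -p pics; ls; python3 - <<'E'
from workcell import bot,camera,camera_model
import cv2,numpy as np
for n in("side","top"):
    im=camera(n);cv2.imwrite(f"pics/{n}0.png",im)
    m=camera_model(n);print(n,np.round(m["K"],1).tolist(),m["dist_coeffs"],np.round(m["pose"],3).tolist())
print(bot.get_obs(),bot.hold_point_z)
E
```

```text
pics
side [[401.4, 0.0, 322.7], [0.0, 401.4, 202.1], [0.0, 0.0, 1.0]] [-0.06653396  0.          0.          0.          0.        ] [[-0.974, -0.133, 0.185, 0.233], [-0.227, 0.612, -0.757, 0.886], [-0.013, -0.779, -0.626, 1.026], [0.0, 0.0, 0.0, 1.0]]
top [[426.1, 0.0, 330.5], [0.0, 426.1, 208.7], [0.0, 0.0, 1.0]] [0.01762713 0.         0.         0.         0.        ] [[0.009, -0.999, 0.05, 0.418], [-1.0, -0.009, 0.003, -0.121], [-0.002, -0.05, -0.999, 1.578], [0.0, 0.0, 0.0, 1.0]]
{'time': 0.1, 'q': array([-7.66043465e+01,  5.00709492e+00,  1.00392007e+01,  9.50976409e+01,
       -2.31687178e-04,  8.99986420e+01]), 'qd': array([-0.07409435, -0.11994395,  0.13924134,  0.01478139, -0.06480949,
       -0.06348797]), 'joint_efforts': array([-1.60387684e-03, -5.21557367e+01,  4.65655482e+01,  1.59931689e-02,
       -9.61072988e-05, -1.01712638e-07]), 'ee_pos': array([ 0.12737535, -0.5348507 ,  0.23066399]), 'tcp_rot': array([-1.79934465e+02,  2.30133734e-04,  1.33970118e+01]), 'wrist_force': array([-0.42661155,  0.44644815,  0.23021262]), 'torque': array([0.01914203, 0.02450328, 0.03831934]), 'grasp_force': 0.0, 'opening': 0.08566022800554177} 0.0187
```

View pics/side0.png

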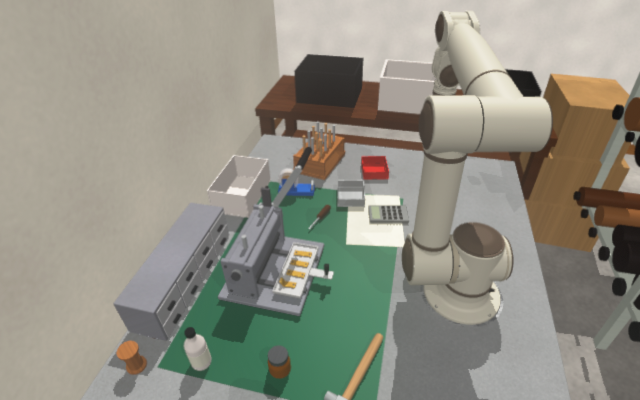

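View pics/top0.png

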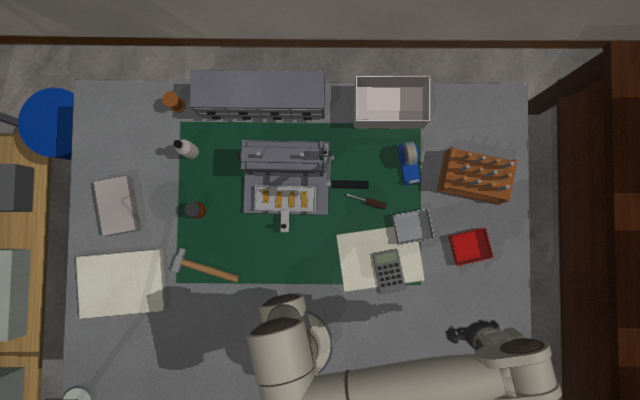

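The side view shows the press at (265,250), tray plates at (280–305,250–285), the lever grip at (305,160), the steel box at (350,193) and the red look-alike at (375,168). In the top view the tray plates are at (266..304,198), the knob at (284,226), the grip at (350,184), the steel box at (413,226) and the red box at (470,246).

```bash
cat > h.py <<'E'
import cv2,numpy as np
from workcell import bot,camera,camera_model
def ray(n,p):
    m=camera_model(n);K=np.array(m["K"]);d=np.array(m["dist_coeffs"]);T=np.array(m["pose"])
    u=cv2.undistortPoints(np.array([[p]],float),K,d)[0,0]
    return T[:3,3],T[:3,:3]@np.array([u[0],u[1],1.])
def onz(n,p,z):
    o,r=ray(n,p);return o+r*(z-o[2])/r[2]
def tri(p1,p2):
    a,r=ray("top",p1);b,s=ray("side",p2)
    k=np.linalg.lstsq(np.c_[r,-s],b-a,rcond=None)[0]
    return (a+r*k[0]+b+s*k[1])/2, np.linalg.norm(a+r*k[0]-b-s*k[1])
def proj(n,P):
    m=camera_model(n);T=np.linalg.inv(m["pose"])
    return cv2.projectPoints(np.array([P],float),cv2.Rodrigues(T[:3,:3])[0],T[:3,3],np.array(m["K"]),np.array(m["dist_coeffs"]))[0].ravel()
E
python3 - <<'E'
import cv2,numpy as np
t=cv2.imread("pics/top0.png")[180:240,240:330];s=cv2.imread("pics/side0.png")[235:305,265:340]
t=cv2.resize(t,None,fx=4.4,fy=4.4*1,interpolation=cv2.INTER_CUBIC);s=cv2.resize(s,None,fx=5.3,fy=5.3,interpolation=cv2.INTER_CUBIC)
h=max(len(t),len(s));o=np.zeros((h,t.shape[1]+s.shape[1],3),np.uint8);o[:len(t),:t.shape[1]]=t;o[:len(s),t.shape[1]:]=s
print(o.shape);cv2.imwrite("pics/crop1.png",o)
im=cv2.imread("pics/top0.png");hsv=cv2.cvtColor(im,cv2.COLOR_BGR2HSV)
from h import *
def blobs(im,lo,hi,roi,amin=4):
    x0,y0,x1,y1=roi
    m=cv2.inRange(cv2.cvtColor(im,cv2.COLOR_BGR2HSV)[y0:y1,x0:x1],lo,hi)
    n,l,st,c=cv2.connectedComponentsWithStats(m)
    r=[]
    for i in range(1,n):
        if st[i,4]>=amin:
            ys,xs=np.where(l==i);R=cv2.minAreaRect(np.c_[xs,ys].astype(np.float32))
            r.append((np.round(c[i]+[x0,y0],1).tolist(),int(st[i,4]),st[i,:4].tolist(),np.round(R[1],1).tolist(),round(R[2])))
    return r
S=cv2.imread("pics/side0.png")
print("top brass");[print(b,np.round(onz("top",b[0],.044),4)) for b in blobs(im,(8,110,90),(30,255,255),(240,180,330,225))]
print("side brass");[print(b,np.round(onz("side",b[0],.044),4)) for b in blobs(S,(8,110,90),(30,255,255),(265,235,330,300))]
print("dark top");[print(b) for b in blobs(im,(0,0,0),(180,255,45),(240,170,375,240),8)]
print("dark side");[print(b) for b in blobs(S,(0,0,0),(180,255,45),(255,140,345,300),8)]
E
```

```text
(371, 794, 3)
top brass
([264.2, 189.3], 6, [23, 9, 4, 2], [1.0, 3.0], 90) [0.5623 0.1231 0.044 ]
([278.6, 199.3], 89, [36, 11, 6, 17], [16.0, 5.0], 90) [0.5265 0.0706 0.044 ]
([291.0, 198.7], 75, [49, 11, 6, 16], [5.0, 15.0], 0) [0.5291 0.0259 0.044 ]
([303.9, 198.4], 79, [61, 11, 6, 16], [15.0, 5.0], 90) [ 0.5306 -0.0207  0.044 ]
([265.5, 197.7], 55, [23, 13, 6, 10], [9.0, 5.0], 90) [0.5319 0.1179 0.044 ]
side brass
([302.9, 253.3], 68, [30, 16, 17, 6], [16.0, 4.1], 7) [ 0.5254 -0.0186  0.044 ]
([299.5, 263.2], 71, [26, 25, 17, 7], [16.1, 4.4], 9) [0.5245 0.0273 0.044 ]
([296.0, 273.5], 78, [22, 35, 18, 8], [17.1, 4.5], 11) [0.5234 0.0726 0.044 ]
([287.2, 283.4], 80, [15, 43, 16, 10], [15.9, 6.2], 20) [0.5391 0.1179 0.044 ]
dark top
([249.6, 171.5], 17, [7, 0, 6, 4], [5.7, 2.5], 18)
([264.7, 171.5], 39, [15, 0, 21, 5], [20.0, 3.6], 4)
([292.2, 171.5], 20, [45, 1, 15, 2], [14.0, 1.0], 0)
([306.0, 172.5], 25, [61, 1, 13, 5], [12.0, 4.0], 0)
([349.7, 184.2], 297, [91, 10, 38, 9], [8.0, 37.0], 90)
([369.6, 203.9], 20, [125, 31, 10, 6], [9.8, 2.2], 27)
([283.2, 225.9], 12, [41, 55, 5, 3], [2.0, 4.0], 90)
dark side
```

View pics/crop1.png

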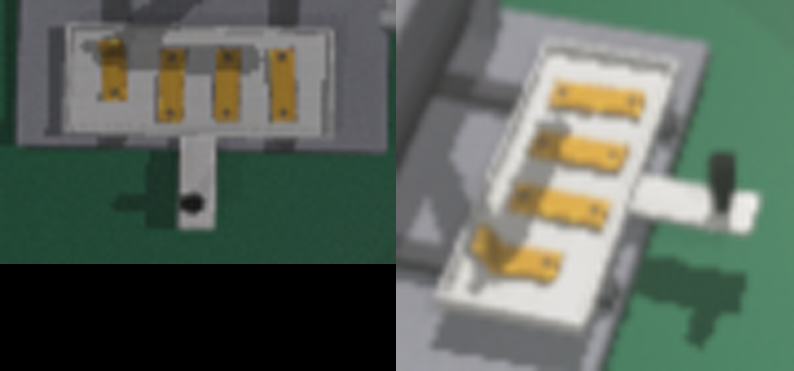

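Four plates: the three at top (279,199), (291,199) and (304,198) are straight strips. The leftmost, at top (265.5,196) / side (287,283), has a shortened flat and a standing end on the press side, so it is the bent one. The crop confirms this.

```bash
python3 - <<'E'
from h import *
im=cv2.imread("pics/top0.png");S=cv2.imread("pics/side0.png")
def rect(I,lo,hi,roi):
    x0,y0,x1,y1=roi;m=cv2.inRange(cv2.cvtColor(I,cv2.COLOR_BGR2HSV)[y0:y1,x0:x1],lo,hi)
    c=max(cv2.findContours(m,0,2)[0],key=cv2.contourArea)+[[x0,y0]]
    return cv2.minAreaRect(c),c
R,c=rect(im,(0,0,0),(180,255,45),(325,175,375,195));print("grip top",R,np.round(onz("top",R[0],.325),4))
p=cv2.boxPoints(R);q=np.array([onz("top",a,.325)for a in p]);print(q.round(4).tolist())
R2,c=rect(S,(0,0,0),(180,255,60),(285,140,320,185));print("grip side",R2, tri(R[0],R2[0]))
# tray by white mask
for lo in(150,):
    R,c=rect(im,(0,0,lo),(180,60,255),(245,180,325,232));print("tray white",R,cv2.boundingRect(c))
for n,ps in(("rim",[(255.5,185.5),(315.7,186.1),(315.5,211.4),(254.5,210)]),):
    print([np.round(onz("top",a,.047),4).tolist() for a in ps])
print("knob top",onz("top",(283.7,226),.083),"side",onz("side",(265+722/5.3-74.7,235+152/5.3),.083))
for n,I,roi in(("top",im,(385,200,445,250)),("side",S,(325,170,370,215))):
    x0,y0,x1,y1=roi;cv2.imwrite(f"pics/box_{n}.png",cv2.resize(I[y0:y1,x0:x1],None,fx=6,fy=6,interpolation=cv2.INTER_CUBIC))
a=cv2.imread("pics/box_top.png");b=cv2.imread("pics/box_side.png");H=300;o=np.zeros((H,a.shape[1]+b.shape[1],3),np.uint8);o[:len(a),:a.shape[1]]=a;o[:len(b),a.shape[1]:]=b;cv2.imwrite("pics/box.png",o)
E
```

```text
grip top ((349.5, 184.0), (8.0, 37.0), 90.0) [ 0.5537 -0.1732  0.325 ]
[[0.5651, -0.1185, 0.325], [0.566, -0.2278, 0.325], [0.5423, -0.2279, 0.325], [0.5413, -0.1187, 0.325]]
grip side ((304.5000305175781, 156.50001525878906), (4.919349670410156, 19.230182647705078), 26.56505012512207) (array([ 0.55143486, -0.17346563,  0.32942151]), np.float64(0.003586566409188476))
tray white ((287.0, 230.0), (0.0, 0.0), 0.0) (287, 230, 1, 1)
[[0.5755, 0.1543, 0.047], [0.5752, -0.0629, 0.047], [0.4839, -0.0632, 0.047], [0.487, 0.1563, 0.047]]
knob top [0.43008121 0.04642632 0.083     ] side [0.42901156 0.04483902 0.083     ]
```

View pics/box.png

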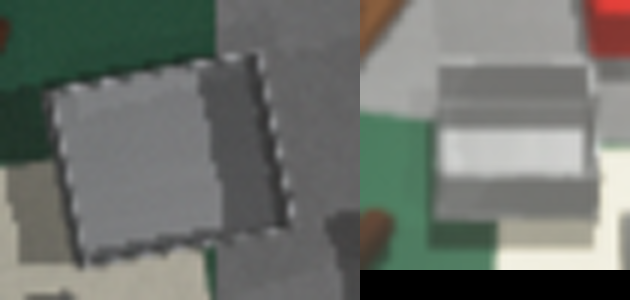

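The box picture shows the grey steel box with rim corners (50,90), (258,55), (292,222), (83,262) in the crop, centred at top pixel (413.5,226). The red box is left out.

```bash
cat >> h.py <<'E'
def go(*wps):
    o=bot.get_obs();yaw=o["tcp_rot"][2];a=np.radians(yaw);c,s=np.cos(a),np.sin(a)
    print("t",round(o["time"],2),"tcp",np.round(o["ee_pos"],4),np.round(o["tcp_rot"],1),"open",round(o["opening"],4))
    for x,y,z,w in wps:
        d=np.array([x,y,z])-o["ee_pos"];print(np.round([1e3*(c*d[0]+s*d[1]),1e3*(s*d[0]-c*d[1]),-1e3*d[2],yaw-w],1))
E
python3 -c "
from h import *
print(onz('top',(413.5,226.2),.04),onz('top',(395.5,231),.04))
go((.4,.05,.23,0),(.545,.118,.2,0))"
```

```text
[ 0.43391444 -0.41657823  0.04      ] [ 0.41604693 -0.35183282  0.04      ]
t 0.1 tcp [ 0.1274 -0.5349  0.2307] [-179.9    0.    13.4] open 0.0857
[ 400.7 -505.8    0.7   13.4]
[ 557.5 -538.3   30.7   13.4]
```

>>> send_rows(targets="40 -50 0 2 160; 80 -101 0 4 160; 120 -152 0 6 160; 160 -203 0 8 160; 200 -253 0 10 160; 240 -304 0 12 160; 280 -354 0 13.4 160; 320 -405 0 13.4 160; 360 -455 0 13.4 160; 401 -506 0 13.4 160; 450 -516 10 13.4 160; 500 -526 20 13.4 160; 557.5 -538 30 13.4 160; 557.5 -538 30 13.4 160; 557.5 -538 30 13.4 160; 557.5 -538 30 13.4 160; 557.5 -538 30 13.4 160", newtons=40)

```text
time: 2.22
ee_pos: [0.5495, 0.0607, 0.2018]
tcp_rot: [-177.6, 0.1, 5.1]
wrist_force: [-0.0, 0.3, 0.7]
opening: 0.0318
grasp_force: 0.0
```

>>> send_rows(targets="0 0 0 0 160; 0 0 0 0 160; 0 0 0 0 160; 0 0 0 0 160")

```text
time: 2.72
ee_pos: [0.55, 0.0606, 0.2014]
tcp_rot: [-177.5, 0.1, 5.1]
wrist_force: [-0.5, -0.0, 0.1]
opening: 0.0323
grasp_force: 0.0
```

```bash
python3 - <<'E'
from h import *
go((.545,.118,.08,0),(.545,.118,.0405,0))
t=camera("top");s=camera("side")
a=cv2.resize(t[165:240,240:330],None,fx=4.4,fy=4.4,interpolation=2);b=cv2.resize(s[195:305,255:340],None,fx=4.4,fy=4.4,interpolation=2)
o=np.zeros((max(len(a),len(b)),a.shape[1]+b.shape[1],3),np.uint8);o[:len(a),:a.shape[1]]=a;o[:len(b),a.shape[1]:]=b;cv2.imwrite("pics/above.png",o)
E
```

```text
t 2.73 tcp [0.55   0.0606 0.2014] [-1.775e+02  1.000e-01  5.100e+00] open 0.0323
[ 1.000e-01 -5.760e+01  1.214e+02  5.100e+00]
[ 1.000e-01 -5.760e+01  1.609e+02  5.100e+00]
```

```bash
cat >> h.py <<'E'
from scipy.spatial.transform import Rotation as Ro
def go(*wps):
    o=bot.get_obs();R=Ro.from_euler("xyz",o["tcp_rot"],degrees=True).as_matrix();yaw=o["tcp_rot"][2]
    print("t",round(o["time"],2),"tcp",np.round(o["ee_pos"],4),np.round(o["tcp_rot"],1),"open",round(o["opening"],4),"q",np.round(o["q"]))
    for x,y,z,w in wps:
        print(np.round(1e3*R.T@(np.array([x,y,z])-o["ee_pos"]),1),round(yaw-w,1))
E
python3 -c "
from h import *
go((.545,.118,.2,0),(.545,.118,.08,0),(.545,.118,.0405,0))"
```

```text
t 2.83 tcp [0.5501 0.0607 0.2013] [-1.775e+02  1.000e-01  5.100e+00] open 0.0317 q [  5.   5.   7.  92.   2. 180.]
[  0.  -57.4   3.8] 5.1
[  0.3 -52.3 123.7] 5.1
[  0.3 -50.6 163.1] 5.1
```

View pics/above.png

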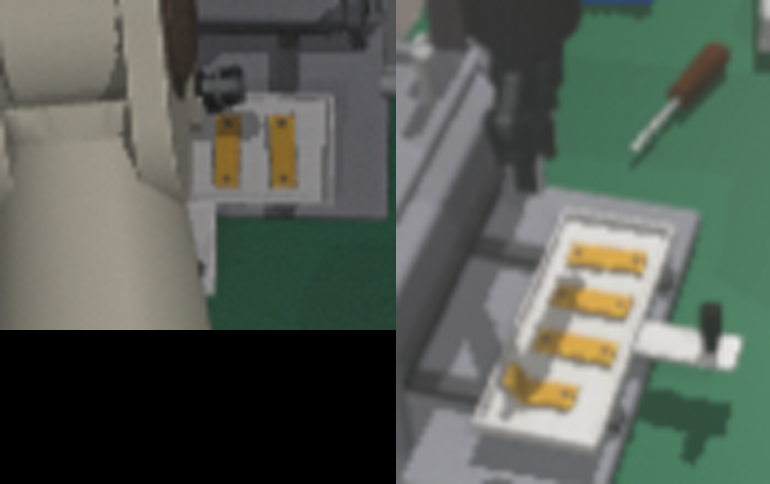

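>>> send_rows(targets="0 0 0 -10 160; 0 0 0 -20 160; 0 0 0 -30 160; 0 0 0 -40 160; 0 0 0 -50 160; 0 0 0 -60 160; 0 0 0 -70 160; 0 -5 0 -80 160; 0 -10 0 -90 160; 0 -15 0 -100 160; 0 -20 0 -110 160; 0 -25 0 -120 160; 0 -30 0 -130 160; 0 -35 0 -140 160; 0 -40 0 -150 160; 0 -47 0 -160 160; 0 -55 0 -170 160; 0 -57 0 -175 160; 0 -57 0 -175 160; 0 -57 0 -175 160")

```text
time: 5.32
ee_pos: [0.545, 0.1173, 0.2037]
tcp_rot: [177.6, -0.3, 180.0]
wrist_force: [-0.1, 0.4, -0.6]
opening: 0.0316
grasp_force: 0.0
```

```bash
python3 -c "
from h import *
go((.545,.118,.1,180),(.545,.118,.0405,180))"
```

```text
t 5.33 tcp [0.545  0.1173 0.2037] [177.6  -0.3 180. ] open 0.0316 q [11.  5.  7. 92.  2. 11.]
[ -0.6  -3.7 103.6] -0.0
[ -0.9  -6.3 163.1] -0.0
```

>>> send_rows(targets="0 -1 30 0 160; 0 -2 60 0 160; -0.5 -3 90 0 160; -0.5 -4 110 0 160; -0.5 -5 130 0 160; -0.5 -5.5 145 0 160; -1 -6 155 0 160; -1 -6 159 0 160; -1 -6.3 162.5 0 160; -1 -6.3 162.5 0 160; -1 -6.3 162.5 0 160")

```text
time: 6.7
ee_pos: [0.5454, 0.1181, 0.0415]
tcp_rot: [177.6, -0.3, -179.9]
wrist_force: [0.5, 0.3, -0.1]
opening: 0.0315
grasp_force: 0.0
```

>>> send_rows(targets="0 0 0 0 180; 0 0 0.5 0 200; 0 0 0.5 0 220; 0 0 0.5 0 230; 0 0 0.5 0 230; 0 0 0.5 0 230", newtons=50)

```text
time: 7.45
ee_pos: [0.5455, 0.118, 0.0414]
tcp_rot: [177.6, -0.3, -179.9]
wrist_force: [-1.1, -0.5, 6.1]
opening: 0.0181
grasp_force: 48.7
```

>>> send_rows(targets="0 0 -10 0 230; 0 0 -30 0 230; 0 0 -60 0 230; 0 0 -90 0 230; 0 0 -120 0 230; 0 0 -150 0 230; 0 0 -150 0 230")

```text
time: 8.32
ee_pos: [0.547, 0.1118, 0.1935]
tcp_rot: [177.5, -0.1, -179.9]
wrist_force: [0.8, 1.3, -0.4]
opening: 0.018
grasp_force: 48.9
```

```bash
python3 - <<'E'
from h import *
go((.40,.05,.19,180),(.434,-.417,.19,180))
t=camera("top");s=camera("side")
a=cv2.resize(t[165:240,240:330],None,fx=4.4,fy=4.4,interpolation=2);b=cv2.resize(s[195:305,255:340],None,fx=4.4,fy=4.4,interpolation=2)
o=np.zeros((max(len(a),len(b)),a.shape[1]+b.shape[1],3),np.uint8);o[:len(a),:a.shape[1]]=a;o[:len(b),a.shape[1]:]=b;cv2.imwrite("pics/lift.png",o)
E
```

```text
t 8.32 tcp [0.547  0.1118 0.1935] [ 1.775e+02 -1.000e-01 -1.799e+02] open 0.018 q [10.  5.  6. 91.  2. 10.]
[147.  -61.6   1. ] -359.9
[ 113.8 -528.3  -19.3] -359.9
```

View pics/lift.png

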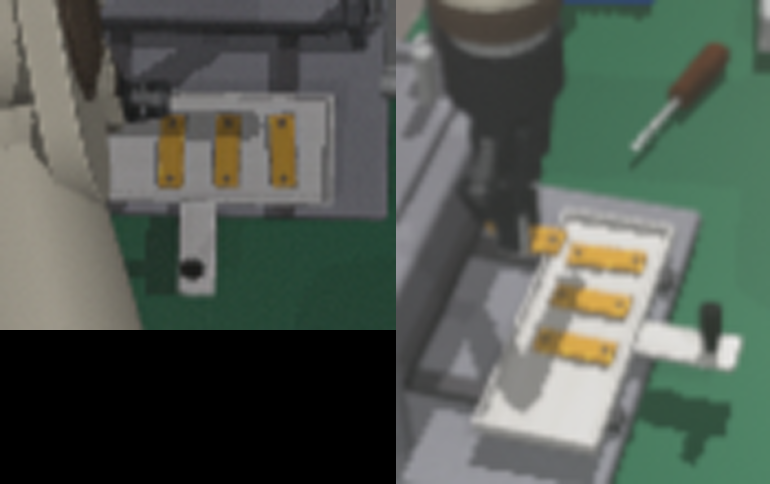

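The plate is held in the fingers (side crop (530,240)), and the three flats lie undisturbed on the tray.

>>> send_rows(targets="40 -15 0 0 230; 80 -30 0 0 230; 115 -45 1 0 230; 147 -62 1 0 230; 145 -100 -1 0 230; 142 -140 -2 0 230; 139 -180 -4 0 230; 136 -220 -6 0 230; 133 -260 -8 0 230; 130 -300 -10 0 230; 127 -340 -11 0 230; 124 -380 -13 0 230; 121 -420 -15 0 230; 118 -460 -16 0 230; 115 -500 -18 0 230; 113 -528 -19 0 230; 113 -528 -19 0 230; 113 -528 -19 0 230")

```text
time: 10.68
ee_pos: [0.4335, -0.4161, 0.1868]
tcp_rot: [177.5, -0.4, -179.9]
wrist_force: [-0.3, 0.3, -0.1]
opening: 0.0183
grasp_force: 48.9
```

```bash
python3 -c "
from h import *
go((.436,-.417,.1,180),(.436,-.417,.02,180))"
```

```text
t 10.68 tcp [ 0.4335 -0.4161  0.1868] [ 177.5   -0.4 -179.9] open 0.0183 q [-45.  14.  15.  93.   2. -45.]
[-3.1 -4.7 86.7] -359.9
[ -3.6  -8.2 166.6] -359.9
```

>>> send_rows(targets="-1 -1 30 0 230; -2 -3 60 0 230; -3 -5 90 0 230; -3 -6 115 0 230; -3 -7 135 0 230; -3.5 -8 155 0 230; -3.5 -8 168 0 230; -3.5 -8.5 173 0 230; -3.5 -8.5 173 0 230; -3.5 -8.5 173 0 200; -3.5 -8.5 173 0 160; -3.5 -8.5 173 0 130; -3.5 -8.5 173 0 130; -3.5 -8.5 173 0 130")

```text
time: 12.42
ee_pos: [0.4364, -0.418, 0.0145]
tcp_rot: [177.6, -0.3, -179.9]
wrist_force: [-0.2, 0.1, 0.6]
opening: 0.0418
grasp_force: 0.0
```

>>> send_rows(targets="0 0 -15 0 130; 0 0 -40 0 130; 0 0 -70 0 130; 0 0 -100 0 130; 0 0 -130 0 160; 0 0 -150 0 200; 0 0 -160 0 255; 0 0 -160 0 255; 0 0 -160 0 255")

```text
time: 13.55
ee_pos: [0.437, -0.4246, 0.1734]
tcp_rot: [177.5, -0.4, -179.9]
wrist_force: [-0.6, -0.4, 0.2]
opening: 0.0003
grasp_force: 0.0
```

```bash
python3 - <<'E'
from h import *
k=.4295-.0085-.012-.012
go((.34,-.35,.2,180),(.34,.0455,.2,180),(k,.0455,.2,180),(k,.0455,.062,180))
t=camera("top");s=camera("side")
a=cv2.resize(t[165:260,280:445],None,fx=3,fy=3,interpolation=2);b=cv2.resize(s[150:225,310:380],None,fx=4,fy=4,interpolation=2)
o=np.zeros((max(len(a),len(b)),a.shape[1]+b.shape[1],3),np.uint8);o[:len(a),:a.shape[1]]=a;o[:len(b),a.shape[1]:]=b;cv2.imwrite("pics/drop.png",o)
E
```

```text
t 13.55 tcp [ 0.437  -0.4246  0.1734] [ 177.5   -0.4 -179.9] open 0.0003 q [-45.  15.  15.  92.   1. -45.]
[ 97.1  75.8 -22.7] -359.9
[ 96.4 470.9  -5.6] -359.9
[ 39.4 470.8  -5.9] -359.9
[ 38.5 464.8 131.9] -359.9
```

View pics/drop.png

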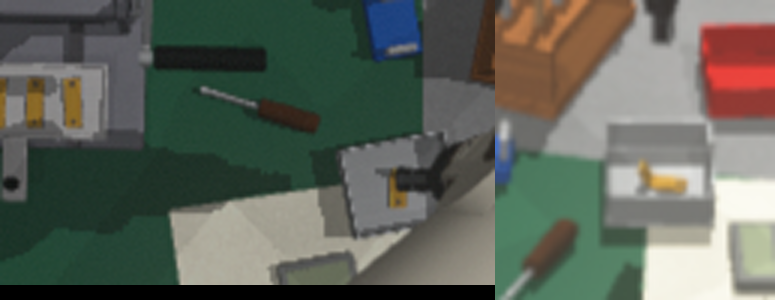

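The plate lies in the steel box (side crop (660,178)), with nothing else disturbed. Next, the tray.

>>> send_rows(targets="30 25 -8 0 255; 60 50 -15 0 255; 97 76 -23 0 255; 97 110 -21 0 255; 97 145 -19 0 255; 97 180 -18 0 255; 97 215 -17 0 255; 97 250 -15 0 255; 97 285 -14 0 255; 97 320 -12 0 255; 97 355 -11 0 255; 97 390 -9 0 255; 97 425 -8 0 255; 96 455 -6 0 255; 96 471 -6 0 255; 70 471 -6 0 255; 39 471 -6 0 255; 39 471 -6 0 255; 39 471 -6 0 255")

```text
time: 16.02
ee_pos: [0.3969, 0.0454, 0.2002]
tcp_rot: [177.6, -0.4, -179.9]
wrist_force: [-0.2, -0.5, 0.1]
opening: -0.0001
grasp_force: 0.0
```

```bash
python3 -c "
from h import *
go((.397,.0455,.062,180),(.409,.0455,.062,180),(.529,.0455,.062,180))"
```

```text
t 16.02 tcp [0.3969 0.0454 0.2002] [ 177.6   -0.4 -179.9] open -0.0001 q [  5. -16. -13.  93.   2.   5.]
[ -1.   -5.8 138. ] -359.9
[-13.   -5.8 138. ] -359.9
[-133.    -5.9  137.1] -359.9
```

>>> send_rows(targets="0 -1 30 0 255; 0 -2 60 0 255; 0 -4 90 0 255; -1 -5 115 0 255; -1 -6 130 0 255; -1 -6 138 0 255; -1 -6 138 0 255; -6 -6 138 0 255; -13 -6 138 0 255; -21 -6 138 0 255; -30 -6 138 0 255; -40 -6 138 0 255; -50 -6 138 0 255; -60 -6 138 0 255; -70 -6 138 0 255; -80 -6 138 0 255; -90 -6 138 0 255; -100 -6 137 0 255; -108 -6 137 0 255; -114 -6 137 0 255")

```text
time: 18.52
ee_pos: [0.5113, 0.0455, 0.0627]
tcp_rot: [177.6, -0.3, -179.9]
wrist_force: [-1.9, -1.0, 0.1]
opening: 0.0003
grasp_force: 0.9
```

>>> send_rows(targets="-4 0 0 0 255; -8 0 0 0 255; -12 0 0 0 255; -12 0 0 0 255")

```text
time: 19.02
ee_pos: [0.5234, 0.0456, 0.0629]
tcp_rot: [177.5, -0.3, -179.9]
wrist_force: [0.2, 0.0, -0.5]
opening: 0.0002
grasp_force: 0.0
```

>>> send_rows(targets="-2 0 0 0 255; -4 0 0 0 255; -6 0 0 0 255; -8 0 0 0 255; -8 0 0 0 255")

```text
time: 19.65
ee_pos: [0.5311, 0.0455, 0.0626]
tcp_rot: [177.6, -0.3, -179.9]
wrist_force: [0.3, 0.1, 0.3]
opening: 0.0003
grasp_force: 0.0
```

>>> send_rows(targets="-1.5 0 0 0 255; -3 0 0 0 255; -4 0 0 0 255; -4 0 0 0 255")

```text
time: 20.15
ee_pos: [0.532, 0.0456, 0.0625]
tcp_rot: [177.6, -0.7, -179.9]
wrist_force: [-17.6, 1.0, 9.7]
opening: 0.0001
grasp_force: 8.5
```

```bash
python3 - <<'E'
from h import *
go()
t=camera("top");s=camera("side")
a=cv2.resize(t[140:240,235:345],None,fx=3.4,fy=3.4,interpolation=2);b=cv2.resize(s[215:315,235:345],None,fx=3.8,fy=3.8,interpolation=2)
o=np.zeros((max(len(a),len(b)),a.shape[1]+b.shape[1],3),np.uint8);o[:len(a),:a.shape[1]]=a;o[:len(b),a.shape[1]:]=b;cv2.imwrite("pics/push.png",o);print(o.shape)
E
```

```text
t 20.15 tcp [0.532  0.0456 0.0625] [ 177.6   -0.7 -179.9] open 0.0001 q [  4.   3. -10.  77.   2.   3.]
(380, 792, 3)
```

View pics/push.png

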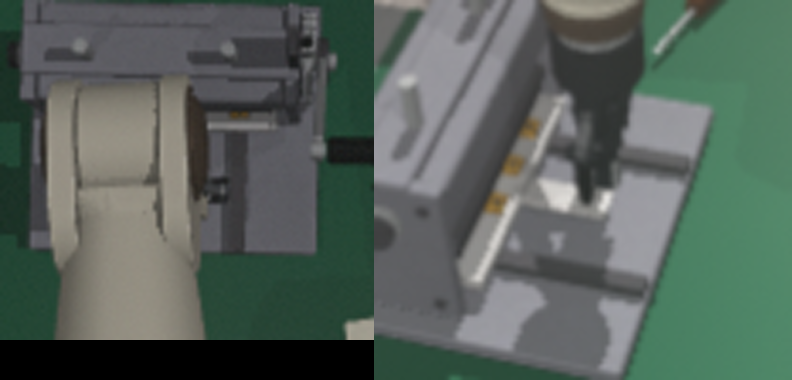

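The tray is home: −17.6 N at the stop, with the tray's front rim at the head's front edge and the three plates still in a row (side crop (495,205), (512,165), (530,128)). Next is to back off, rise and turn for the grip.

>>> send_rows(targets="8 0 0 0 255; 25 0 0 0 255; 50 0 0 0 255; 75 0 -5 0 255; 80 3 -35 0 255; 80 3 -75 0 255; 80 5 -115 0 255; 80 6 -155 0 255; 80 8 -195 0 255; 80 10 -235 0 255; 80 11 -275 0 255; 80 13 -310 0 255; 80 14 -345 0 255; 80 14 -345 0 255; 80 14 -345 0 255")

```text
time: 22.12
ee_pos: [0.4571, 0.0447, 0.4078]
tcp_rot: [177.6, -0.3, -179.9]
wrist_force: [-0.1, 1.0, -0.2]
opening: -0.0
grasp_force: 0.0
```

```bash
python3 -c "
from h import *
go((.45,-.1,.41,90),(.553,-.175,.41,90),(.553,-.175,.303,90))"
```

```text
t 22.12 tcp [0.4571 0.0447 0.4078] [ 177.6   -0.3 -179.9] open -0.0 q [  4.   1.  27. 116.   2.   4.]
[   7.3 -144.5   -8.3] -269.9
[ -95.6 -219.6  -12.1] -269.9
[ -96.2 -224.1   94.8] -269.9
```

>>> send_rows(targets="0 -18 -1 8 200; 0 -36 -2 16 150; 0 -54 -3 24 100; 0 -72 -4 32 50; 0 -90 -5 40 0; 0 -108 -6 48 0; 0 -126 -7 56 0; 0 -144 -8 64 0; 0 -155 -9 72 0; 0 -165 -9 80 0; -10 -175 -10 87 0; -25 -190 -11 90 0; -45 -200 -11 90 0; -65 -210 -12 90 0; -80 -215 -12 90 0; -95.6 -219.6 -12 90 0; -95.6 -219.6 -12 90 0; -95.6 -219.6 -12 90 0")

```text
time: 24.38
ee_pos: [0.5523, -0.1749, 0.4101]
tcp_rot: [-179.6, -2.5, 90.1]
wrist_force: [0.0, 0.3, 0.7]
opening: 0.0854
grasp_force: 0.0
```

```bash
python3 - <<'E'
from h import *
go((.553,-.175,.303,90))
s=camera("side");t=camera("top")
a=cv2.resize(t[140:240,290:400],None,fx=3.4,fy=3.4,interpolation=2);b=cv2.resize(s[90:200,245:355],None,fx=3.8,fy=3.8,interpolation=2)
o=np.zeros((max(len(a),len(b)),a.shape[1]+b.shape[1],3),np.uint8);o[:len(a),:a.shape[1]]=a;o[:len(b),a.shape[1]:]=b;cv2.imwrite("pics/grip.png",o)
E
```

```text
t 24.38 tcp [ 0.5523 -0.1749  0.4101] [-179.6   -2.5   90.1] open 0.0854 q [-19.  22.  51. 121.   2.  71.]
[ -4.7   1.3 107. ] 0.1
```

View pics/grip.png

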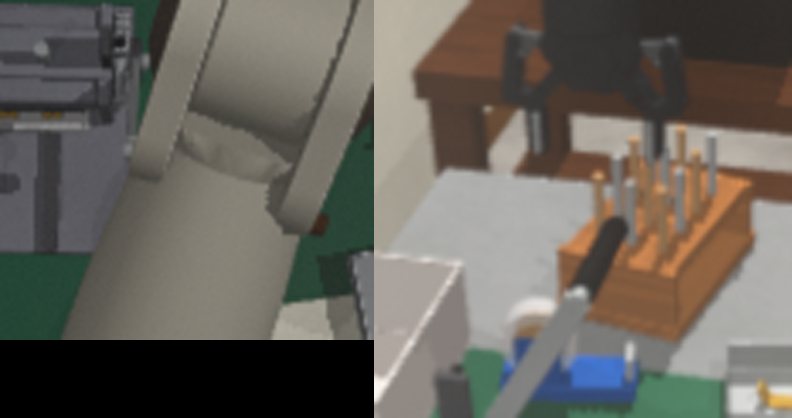

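The open fingers (side crop (535,130) and (655,140)) straddle the grip (605,255) from above. Descending.

>>> send_rows(targets="-1 0.5 20 0 0; -2 1 40 0 0; -3 1 60 0 0; -4 1 80 0 0; -4.5 1 95 0 0; -5 1 107 0 0; -5 1 107 0 0; -5 1 107 0 0")

```text
time: 25.48
ee_pos: [0.5529, -0.1754, 0.3042]
tcp_rot: [-179.7, -2.4, 90.1]
wrist_force: [0.1, 0.5, 0.3]
opening: 0.0852
grasp_force: 0.0
```

>>> send_rows(targets="0 0 0 0 60; 0 0 0 0 110; 0 0 0 0 150; 0 0 0 0 180; 0 0 0 0 200; 0 0 0 0 215; 0 0 0 0 215; 0 0 0 0 215", newtons=30)

```text
time: 26.48
ee_pos: [0.5533, -0.1755, 0.3034]
tcp_rot: [-179.7, -2.4, 90.1]
wrist_force: [1.4, -0.4, 0.2]
opening: 0.0233
grasp_force: 29.4
```

```bash
python3 - <<'E'
from h import *
go()
o=bot.get_obs();print(o["wrist_force"],o["torque"],o["grasp_force"])
E
```

```text
t 26.48 tcp [ 0.5533 -0.1755  0.3034] [-179.7   -2.4   90.1] open 0.0233 q [-19.  13.  27. 105.   2.  71.]
[ 1.38806005 -0.41239193  0.24683382] [-0.0730973  -0.30196154 -0.25940841] 29.401170015335083
```

```bash
python3 - <<'E'
from h import *
p=bot.get_obs()["ee_pos"]
A=np.r_[np.linspace(.05,.95,19),.985]
for a in A: print(round(a,3),end=" ") 
print()
go(*[(p[0]-.22*(np.cos(1.0472-a)-.5),p[1],p[2]+.22*(np.sin(1.0472-a)-.86603),90.1) for a in A])
E
```

```text
0.05 0.1 0.15 0.2 0.25 0.3 0.35 0.4 0.45 0.5 0.55 0.6 0.65 0.7 0.75 0.8 0.85 0.9 0.95 0.985 
t 26.48 tcp [ 0.5533 -0.1755  0.3034] [-179.7   -2.4   90.1] open 0.0233 q [-19.  13.  27. 105.   2.  71.]
[-0.2 -9.4  5.8] -0.0
[ -0.5 -18.4  12. ] -0.0
[ -0.8 -27.1  18.7] -0.0
[ -1.  -35.5  25.8] -0.0
[ -1.3 -43.5  33.3] -0.0
[ -1.7 -51.2  41.3] -0.0
[ -2.  -58.4  49.5] -0.0
[ -2.4 -65.2  58.2] -0.0
[ -2.7 -71.6  67.1] -0.0
[ -3.1 -77.5  76.4] -0.0
[ -3.5 -82.9  86. ] -0.0
[ -3.9 -87.9  95.8] -0.0
[ -4.3 -92.3 105.8] -0.0
[ -4.8 -96.3 116.1] -0.0
[ -5.2 -99.7 126.5] -0.0
[  -5.7 -102.6  137.1] -0.0
[  -6.1 -105.   147.9] -0.0
[  -6.6 -106.8  158.7] -0.0
[  -7.  -108.1  169.6] -0.0
[  -7.4 -108.6  177.3] -0.0
```

>>> send_rows(targets="-0.2 -9.4 5.8 0 215; -0.5 -18.4 12 0 215; -0.8 -27 18.7 0 215; -1 -35.5 25.8 0 215; -1.3 -43.5 33.3 0 215; -1.7 -51 41.3 0 215; -2 -58.4 49.5 0 215; -2.4 -65 58 0 215; -2.7 -71.6 67 0 215; -3 -77.5 76.4 0 215; -3.5 -83 86 0 215; -3.5 -83 86 0 215", newtons=50)

```text
time: 27.98
ee_pos: [0.4705, -0.1748, 0.218]
tcp_rot: [-179.9, -2.5, 90.1]
wrist_force: [6.5, 3.9, 1.0]
opening: 0.0224
grasp_force: 51.4
```

```bash
python3 - <<'E'
from h import *
p=np.array([.5533,-.1755,.3034])
go(*[(p[0]-.22*(np.cos(1.0472-a)-.5),p[1],p[2]+.22*(np.sin(1.0472-a)-.86603),90.1) for a in (.55,.6,.65,.7,.75,.8,.85,.9,.95,.985)])
E
```

```text
t 27.98 tcp [ 0.4705 -0.1748  0.218 ] [-179.9   -2.5   90.1] open 0.0224 q [-22.  -1.   3.  94.   2.  68.]
[-0.7 -0.6  0.2] 0.0
[-1.1 -5.6 10. ] 0.0
[ -1.5 -10.1  20. ] 0.0
[ -1.9 -14.   30.3] 0.0
[ -2.4 -17.5  40.7] 0.0
[ -2.8 -20.4  51.3] 0.0
[ -3.3 -22.8  62. ] 0.0
[ -3.8 -24.7  72.8] 0.0
[ -4.2 -26.   83.7] 0.0
[ -4.6 -26.6  91.4] 0.0
```

>>> send_rows(targets="-0.5 -5 10 0 215; -0.8 -9.6 20 0 215; -1.2 -13.5 30 0 215; -1.7 -17 40.5 0 215; -2.1 -20 51 0 215; -2.6 -22.3 62 0 215; -3.1 -24.2 72.8 0 215; -3.5 -25.5 83.5 0 215; -3.9 -26 91 0 215; -3.9 -26 91 0 215; -3.9 -26 91 0 215; -3.9 -26 91 0 215")

```text
time: 29.48
ee_pos: [0.4443, -0.1746, 0.1284]
tcp_rot: [-179.9, -2.5, 90.1]
wrist_force: [2.3, 7.2, 9.9]
opening: 0.0226
grasp_force: 57.9
```

```bash
python3 - <<'E'
from h import *
go()
o=bot.get_obs();print(o["wrist_force"],o["grasp_force"],o["ee_pos"]-[.5533,-.1755,.3034])
d=o["ee_pos"]-[.5533,-.1755,.3034];print("a",1.0472-np.arctan2(d[2]+.22*.86603,-(d[0]-.11)))
s=camera("side");cv2.imwrite("pics/end.png",cv2.resize(s[130:330,200:420],None,fx=3,fy=3,interpolation=2)[:600])
E
```

```text
t 29.48 tcp [ 0.4443 -0.1746  0.1284] [-179.9   -2.5   90.1] open 0.0226 q [-23.  -5. -11.  85.   2.  67.]
[2.34945107 7.24995118 9.86146331] 57.88292706012726 [-0.10899636  0.00086102 -0.17503886]
a 0.9765960916820077
```

View pics/end.png

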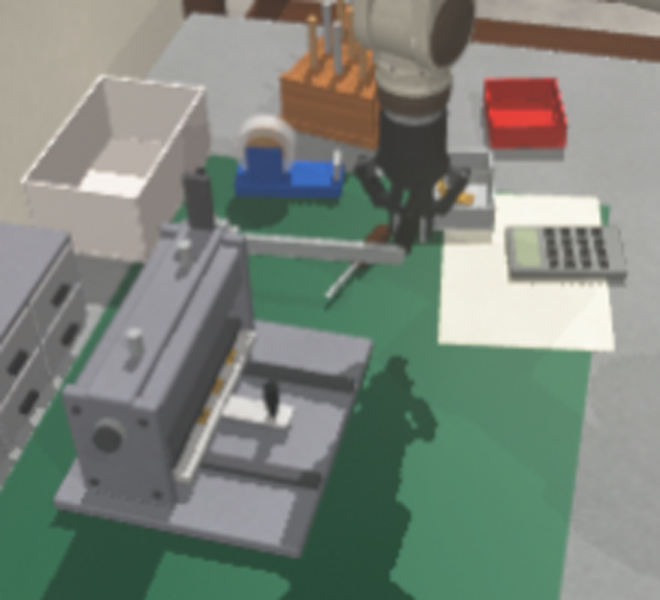

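```bash
python3 - <<'E'
from h import *
for a in(.90,.95,.98,1.0): print(a,[ (proj("side",(.6625-r*np.cos(1.0472-a),-.111,.1345+r*np.sin(1.0472-a)))-[200,130])*3 for r in(0,.1,.22)])
E
```

```text
0.9 [array([212.20557157, 240.24319759]), array([293.6821498 , 242.23378245]), array([396.05914667, 244.71106979])]
0.95 [array([212.20557157, 240.24319759]), array([294.42267571, 245.64985363]), array([397.21910737, 252.37989329])]
0.98 [array([212.20557157, 240.24319759]), array([294.76517748, 247.68620807]), array([397.67923866, 256.93071939])]
1.0 [array([212.20557157, 240.24319759]), array([294.95106563, 249.03707233]), array([397.88839247, 259.94095339])]
```

>>> send_rows(targets="0 0 2 0 215; 0 0 3.5 0 215; 0 0 3.5 0 215; 0 0 3.5 0 215")

```text
time: 30.02
ee_pos: [0.4441, -0.1747, 0.1252]
tcp_rot: [-179.9, -2.5, 90.1]
wrist_force: [0.2, 6.1, 12.6]
opening: 0.0224
grasp_force: 58.1
```

```bash
python3 - <<'E'
from h import *
s=camera("side");cv2.imwrite("pics/s2.png",s)
g=cv2.cvtColor(s,cv2.COLOR_BGR2HSV)
# bar vs green mat / per-column centre of low-saturation pixels
for c in range(288,334,3):
    col=g[200:225,c,1];r=np.where(col<70)[0]+200
    print(c,r.min() if len(r) else None,r.max() if len(r) else None,len(r),end=" | ")
print()
for a in(.90,.95,.99,1.02): print(a,[proj("side",(.6625-r*np.cos(1.0472-a),-.111,.1345+r*np.sin(1.0472-a))).round(1) for r in(.08,.14,.2,.22)])
o=bot.get_obs();print(o["wrist_force"])
E
```

```text
288 208 214 7 | 291 208 215 8 | 294 208 215 8 | 297 209 215 7 | 300 209 216 8 | 303 209 216 8 | 306 209 216 8 | 309 210 216 7 | 312 210 224 10 | 315 210 223 13 | 318 210 220 11 | 321 209 219 11 | 324 206 218 9 | 327 204 218 10 | 330 200 218 18 | 333 200 218 19 | 
0.9 [array([292.4, 210.6]), array([309.1, 211. ]), array([326.2, 211.4]), array([332. , 211.6])]
0.95 [array([292.6, 211.5]), array([309.4, 212.6]), array([326.6, 213.7]), array([332.4, 214.1])]
0.99 [array([292.7, 212.2]), array([309.6, 213.9]), array([326.8, 215.6]), array([332.6, 216.1])]
1.02 [array([292.8, 212.8]), array([309.7, 214.8]), array([326.9, 216.9]), array([332.7, 217.6])]
[-0.11787899  6.74112868 12.03138093]
```

>>> send_rows(targets="0 0 1.5 0 215; 0 0 3 0 215; 0 0 3 0 215; 0 0 3 0 215; 0 0 3 0 215")

```text
time: 30.7
ee_pos: [0.4439, -0.1747, 0.1221]
tcp_rot: [-179.9, -2.5, 90.1]
wrist_force: [0.7, 5.4, 12.1]
opening: 0.0229
grasp_force: 58.5
```

```bash
python3 - <<'E'
from h import *
A=cv2.cvtColor(cv2.imread("pics/s2.png"),cv2.COLOR_BGR2GRAY).astype(np.float32)
t0=cv2.cvtColor(cv2.imread("pics/s2.png"),cv2.COLOR_BGR2HSV)[...,1].astype(float)
n=np.mean([cv2.cvtColor(camera("side"),cv2.COLOR_BGR2HSV)[...,1].astype(float) for _ in range(3)],0)
def edge(g,c0,c1):
    p=g[204:226,c0:c1].mean(1);i=6+np.where(p[6:]>70)[0][0];return 204+i-1+(70-p[i-1])/(p[i]-p[i-1])
for g in(t0,n):
    e=[edge(g,c,c+3) for c in range(288,309,3)];print(np.round(e,2),np.polyfit(range(289,310,3),e,1)[0])
print(bot.get_obs()["wrist_force"],bot.get_obs()["ee_pos"])
E
```

```text
[215.25 215.53 215.66 215.91 216.43 216.61 216.78] 0.08977265956051848
[215.46 215.68 215.91 216.36 216.62 216.77 217.28] 0.09954828265835905
[ 0.97690092  5.29047958 12.75314019] [ 0.44390742 -0.17464439  0.12206962]
```

```bash
python3 -c "
from workcell import ticket
print(ticket.job_done())"
```

```text
the job is handed in; nothing more can be done
None
```

The job is handed in: the bent plate is in the steel scrap box, the tray is home with the three flat plates on it, and the arm still holds the lever at about 0.99 rad, past the third click at 0.95. The pad bearing on the plates is inferred from that angle and the hold force, since it can't be seen under the press head.

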